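# Fit the bayonet lamp in the microscope light source

### The arm

A 6-joint arm with a two-finger parallel gripper is mounted at the origin on a cart in front of the work surface, level with it; the furniture and walls round the work are solid. World frame = base frame: x ahead of the robot, y to its left, z up, the work surface at z = 0. Lengths are in m, angles in rad, forces in N, time in s.
With the tool pointing down it reaches from about 0.35 to 0.875 m from the base axis. Payload 4.2 kg.
Tool frame: the origin (TCP) lies midway between the tips of the shut fingers; the grasp point (between the pads) lies 19 mm behind it (env.grip_point_offset is the z of the grasp point in the tool frame, in m); z points along the fingers, y is the line along which they close (so a half turn about z gives the same grasp; the last joint's range is limited). The gripper opens to 85 mm and grips with 20 to 120 N. Pads are 22 mm wide; open, the fingers measure 114 mm over their backs; the gripper's body (76 mm by 85 mm) begins 54 mm behind the grasp point. The pads swing forward as they close: fully open they stand 13 mm farther back than shut.
Start: joints at [-0.882, 0.385, 0.008, 0, -1.194, -0.259], TCP at [0.26, -0.568, 0.231] pointing down, gripper open.
Joint ranges: [-3.14, 3.14], [-1.21, 2.06], [-1.07, 1.41], [-3.16, 2.05], [-2.99, -0.16], [-3.1, 3.1]. Speed limits (rad/s): [2.79, 2.79, 3.14, 3.14, 3.14, 3.14].

### API

Orientations are given as a unit quaternion [x, y, z, w].
In Python, from bench import telemetry, snapshot, env, spot_in, mark_of gives the robot as it stands.
- The arm moves only by the tool arm_command, never from a script. Its argument "targets" is a list that holds one entry, the list of rows, each a list of 6 numbers: the shift along the tool's x, y, z in cm, then the turn, a rotation vector about the tool's x, y, z in degrees. A call has 1 to 5 rows; each row shifts and turns the commanded pose from where the row before left it, along the tool's axes as they then stand; what a row does not reach is not made up. A row lasts 1/12 s, in which the tool goes at most 41.7 mm and 7.16 degrees, less where a joint would pass 70% of its speed; a pose out of reach is approached as far as the arm can. A call with a gripper value outside its range is refused whole. "claw" is the finger opening in cm, from 0 to 8.54, set as the call begins (left out, the last holds). The fingers move at their own pace and stop on an object; the grip force is fixed at half the most. Time passes only in rows, so rows that do not move let the fingers close. It gives the time, the measured TCP pose, the force, the opening and the grip force at its end, in the units of the state.
- telemetry.get_state(): the state, without advancing time (a new reading comes with each control period).
- snapshot(name): name is "scene" or "top" or "wrist"; returns a dict with "frame" (400x640x3 uint8, red, green, blue), "depth" (400x640 float32, m along the optical axis (not along the pixel's ray), 0 where there is no reading), "fovy" (degrees; the focal length in pixels is half the picture's height over the tangent of half this angle, whatever the lens; pixels are square), "cx", "cy" (the principal point, pixels), "world_to_cam" (4x4, takes a point from world to camera coordinates). Camera axes: x right, y down, z forward; pixel columns grow to the right and rows downward; lengths in m; the calibration is good to about 2 mm. A picture is of the moment at which its call begins.
- env.job_done(): hands the job in; it is judged then, once.
Trained networks look in the newest picture that a camera, given by its name, has taken for a name from the list of things; names that differ only in an ending like _2 or _b are one class to them, and where a whole thing is asked for, a point or a joint stands for the part that bears it (a point fixed in the world has none). Each returns a list of dicts, best first, with "conf" (0 to 1); they miss things now and then, are a little off and sometimes report something else, mostly with a low value. They report only what shows in the picture. A call takes as long as a camera call. They do not tell look-alikes from the thing itself.
- spot_in(thing, camera): "uv" ([column, row] in pixels, amid what is visible of it).
- mark_of(thing, camera): "uv" ([column, row] in pixels: a listed point, or the origin of a listed thing).
The state is a dict: "clock": time; "joints": joint angles; "qd": joint speeds; "effort": joint torques, N m; "ee_pos": TCP position; "tcp_rot": TCP orientation; "ft_force": force on the tool from outside, world axes, zero at the start; "torque": the same for the moment, N m; "gripper_width": opening from 0.0 (shut) to 1.0 (fully open); "grasp_force": force on a finger pad.
Only numpy, scipy, OpenCV 4.12 (cv2) and the standard library are available. Lean on these libraries where they do the work, as an engineer would, in place of code of your own. Each camera call takes 0.05 s, during which the arm holds its last target. There are 200 camera calls.

### The job

Lift the blue dust cover off the white lamphouse by its knob and set it upright on the bench, clear of the lamphouse. Then stand the lamp module in the uncovered socket with its two side pins through the two notches, push it down against the spring until its flange lies flush on the collar, and turn it a quarter turn clockwise (seen from above) to the stop. Finish while still gripping the lamp and pressing it down flush, turned to the stop, and leave everything else on the bench where it is.

Things in the scene. Friction and masses are not known exactly. Their poses are not given: they have to be found in the camera images.
- lamphouse: Fixed white light-source box, 150 x 110 x 40 mm (own x, y, z), green switch and vent slits on its -x side; on top a round aluminium tower, 66 mm diameter, from 40 to 72 mm height. Origin: on the bench below the tower's axis; z up. Stands at x 0.50 to 0.60, y -0.06 to 0.10, yaw within 0.5 rad. With the lamp home, the lamp's origin is 46 mm above this origin.
- socket_mouth (a point): Centre of the collar's top face, 72 mm above the bench, on the socket's axis; axes as the lamphouse's. The collar is the tower's top ring, 6 mm thick, with a bore of 38 mm diameter and two notches 11 mm wide, open down through the ring, reaching 25 mm from the axis, at the +x and -x sides of the bore (red marks outside them).
- pin_track (a point): Point on the socket's axis, 57 mm above the bench, where the lamp's pins are with the lamp home; axes as the lamphouse's. Below the ring the pins can turn clockwise (from above) from the notches for 1.4 rad (80 degrees) to a solid stop, counterclockwise only about 0.15 rad. Let go after the turn, the lamp is lifted 6 mm by the spring until its pins meet the ring from below.
- plunger (a joint): Sprung black contact plate inside the socket, 0 when free (its top is then 12 mm below the collar's top face) and growing in m as it is pressed down; 0.014 with the lamp home. It pushes up with 4 N at 0 and about 11 N at 0.014.
- dust_cover: Loose blue round cap, 77 mm diameter, 90 g; its skirt, 8 mm deep, fits loosely (2 mm each side) round the top of the tower, where it starts. Origin: centre of the skirt's lower edge, z up; 64 mm above the bench at the start, 0 when set upright on the bench. The bench from x 0.38 to 0.50, y 0.20 to 0.32 is clear for it.
- cover_knob (a point): Grip point of the dust cover's black round knob, on the axis 35 mm above the cover's origin. The knob is 21 to 25 mm in diameter and reaches from 12 to 46 mm above the origin.
- lamp: Loose lamp module, 0.12 to 0.24 kg, 85 mm high, upright on the bench at x 0.43 to 0.51, y -0.32 to -0.21, any yaw. Origin: centre of its underside; z up. From below: brass barrel of 34 mm diameter, lower edge chamfered, 0 to 26 mm; black flange of 52 mm diameter, 26 to 31 mm, red marks above the pins; bar grip, 31 to 77 mm; white lens on top. A half turn about z makes no difference.
- lamp_pins (a point): On the lamp's axis, 11 mm above its origin, axes as the lamp's. Two opposite side pins of 6 mm diameter lie along x through this point, 46 mm from tip to tip. x may point to either notch.
- lamp_grip (a point): Grip point on the lamp's axis, 58 mm above its origin; axes as the lamp's. The black and silver bar grip is 44 mm long along x (in line with the pins) and 26 mm thick along y, with flat sides facing +y and -y: close the fingers along y.
- objective_case: Bystander: black jar with yellow lid, 39 x 39 x 48 mm, loose. Origin: centre of its underside.
- oil_bottle: Bystander: small amber dropper bottle, 23 x 23 x 74 mm, loose. Origin: centre of its underside.
- petri_dish: Bystander: petri dish, 58 mm diameter, 14 mm high, loose, in front of the lamphouse. Origin: centre of its underside.
- cover_glass: Bystander: small white and blue box, 34 x 40 x 15 mm, loose. Origin: centre of its underside.
Mind the look-alikes: they are no part of the job. What is shaped like the lamphouse but orange or turquoise is not meant.

How it is judged:
On the way, in this order (a step that is already met when the one before it is completed fails the run):
1. the dust cover stands upright on the bench, clear of the lamphouse, and is let go (height (world z) of dust_cover below 0.006 m and angle between dust_cover's own z axis and vertical below 0.1 rad and horizontal distance between dust_cover and lamphouse above 0.09 m and contact force between the fingers and dust_cover below 0.3 N and linear speed of dust_cover below 0.03 m/s), for 0.1 s.
2. the lamp is in the socket with its pins in the notches, pressing the spring, not yet turned (value of joint plunger above 0.004 m and horizontal distance between lamp and lamphouse below 0.006 m and z of lamp in the frame of lamphouse below 0.057 m and angle between the x axis of lamp and the x axis of lamphouse, either way round below 0.4 rad), for 0.05 s.
At the end, for the whole second after the job is handed in: Gripper still holds the lamp (over 2 N), turned 1.2 rad or more, flange within 3 mm of the collar, spring pressed 10 mm or more, under 5 mm off axis, tilt under 0.1 rad, at rest; dust cover let go, upright on the bench (tilt under 0.1 rad), over 90 mm from the socket axis, at rest (all of step 1 and angle between the x axis of lamp and the x axis of lamphouse, either way round above 1.2 rad and z of lamp in the frame of lamphouse below 0.049 m and horizontal distance between lamp and lamphouse below 0.005 m and angle between lamp's own z axis and vertical below 0.1 rad and value of joint plunger above 0.01 m and contact force between the fingers and lamp above 2 N and linear speed of lamp below 0.03 m/s); the arm keeps its last pose, push and grip.
It fails at once if a bystander (jar, dropper bottle, petri dish, small box) was moved more than 20 mm or tipped (distance of any of objective_case, oil_bottle, petri_dish, cover_glass from where it was at the start of the episode above 0.02 m or angle between any of objective_case, oil_bottle's own z axis and vertical above 0.5 rad).
It also fails if it takes over 61 s, if anything falls off the work surface, if the arm or the gripper's body presses on something with over 40 N, if the wrist force passes 120 N, or if a joint passes its speed limit or range.

## Working session

There is one attempt and no reset: what is moved stays moved. The work goes in short steps, Python scripts to look and compute and a tool call to move; the robot and the scene stay as the last step left them, time stands still between calls to the robot, and variables do not carry over. Pictures are saved under pics/ and viewed, at most 10 in all, crops included, and the job is handed in when it is done.

Besides the shell and the picture viewer there is one more tool, called after "Emit:" as a command line: name --argument value ..., lists and objects as JSON in quotes. arm_command: Moves the arm, as the interface text tells. Its arguments: {"type":"object","properties":{"targets":{"type":"array"},"claw":{"type":"number"}},"required":["targets"]}

```bash
mkdir -p pics; ls; cat > h.py <<'E'
import numpy as np,cv2
from bench import telemetry,snapshot,env,spot_in,mark_of
from scipy.spatial.transform import Rotation as R
def snap(c):
    s=snapshot(c); s['f']=200/np.tan(np.radians(s['fovy'])/2); return s
def ray(s,uv,z):
    "world point where pixel ray meets height z"
    T=np.linalg.inv(s['world_to_cam']); d=T[:3,:3]@np.array([(uv[0]-s['cx'])/s['f'],(uv[1]-s['cy'])/s['f'],1]); o=T[:3,3]
    return o+d*(z-o[2])/d[2]
def cloud(s):
    v,u=np.mgrid[0:400,0:640]; d=s['depth']; T=np.linalg.inv(s['world_to_cam'])
    P=np.stack([(u-s['cx'])/s['f']*d,(v-s['cy'])/s['f']*d,d],-1)
    return P@T[:3,:3].T+T[:3,3]
def save(s,n,crop=None,k=1):
    i=s['frame'][:,:,::-1]
    if crop: i=i[crop[1]:crop[3],crop[0]:crop[2]]
    cv2.imwrite('pics/'+n,cv2.resize(i,None,fx=k,fy=k,interpolation=cv2.INTER_CUBIC))
def tool(p,yaw=None):
    "shift in tool axes (cm) to bring TCP to world p"
    st=telemetry.get_state(); r=R.from_quat(st['tcp_rot'])
    return np.round(100*r.inv().apply(np.array(p)-st['ee_pos']),2)
E
python3 - <<'E'
from h import *
for c in ['scene','top']:
    s=snap(c); save(s,c+'0.png')
    print(c,np.round(np.linalg.inv(s['world_to_cam']),3).tolist(),s['f'])
    for t in ['lamphouse','dust_cover','cover_knob','lamp','lamp_grip','socket_mouth','petri_dish','oil_bottle','objective_case','cover_glass']:
        print(t,[(np.round(d['uv']).tolist(),round(d['conf'],2)) for d in mark_of(t,c)])
print(telemetry.get_state(),env.grip_point_offset)
E
```

```text
pics
scene [[-0.535, -0.381, 0.754, -0.529], [-0.845, 0.254, -0.471, 0.705], [-0.011, -0.889, -0.458, 0.742], [0.0, 0.0, 0.0, 1.0]] 467.61537125734964
lamphouse [([306.0, 235.0], 0.92), ([446.0, 211.0], 0.91), ([224.0, 309.0], 0.62)]
dust_cover [([306.0, 216.0], 0.91)]
cover_knob [([310.0, 206.0], 0.83)]
lamp [([397.0, 220.0], 0.84)]
lamp_grip [([400.0, 201.0], 0.81)]
socket_mouth [([308.0, 214.0], 0.67), ([218.0, 289.0], 0.67), ([455.0, 195.0], 0.67)]
petri_dish [([387.0, 240.0], 0.57)]
oil_bottle [([218.0, 249.0], 0.43), ([398.0, 200.0], 0.35)]
objective_case [([228.0, 227.0], 0.79)]
cover_glass [([346.0, 199.0], 0.61)]
top [[-0.019, -0.989, 0.144, 0.376], [-1.0, 0.017, -0.015, 0.031], [0.012, -0.144, -0.99, 1.413], [0.0, 0.0, 0.0, 1.0]] 439.16864904985033
lamphouse [([180.0, 282.0], 0.93), ([443.0, 258.0], 0.87), ([295.0, 221.0], 0.71)]
dust_cover [([295.0, 218.0], 0.64)]
cover_knob [([290.0, 216.0], 0.72)]
lamp [([387.0, 237.0], 0.69)]
lamp_grip [([390.0, 237.0], 0.77)]
socket_mouth [([447.0, 261.0], 0.94), ([296.0, 213.0], 0.83), ([179.0, 281.0], 0.82), ([374.0, 171.0], 0.33)]
petri_dish [([355.0, 268.0], 0.5), ([391.0, 236.0], 0.22)]
oil_bottle [([213.0, 201.0], 0.44)]
objective_case []
cover_glass [([371.0, 170.0], 0.63)]
{'clock': 1.1, 'joints': array([-8.82416205e-01,  3.84702281e-01,  7.92604999e-03,  2.70322778e-06,
       -1.19399274e+00, -2.58587903e-01]), 'qd': array([ 0.00165512,  0.00060435,  0.00017167,  0.00010333, -0.00183685,
        0.00125928]), 'effort': array([ 1.21652945e-03, -3.92099655e+01,  1.88619214e+01,  4.19069186e+00,
       -2.94995734e-04,  1.62599099e-05]), 'ee_pos': array([ 0.2604421 , -0.56814313,  0.23132132]), 'tcp_rot': array([-2.13246415e-01,  9.76998448e-01, -1.27466898e-05,  5.11869422e-06]), 'ft_force': array([0.36424154, 0.15954245, 0.82464552]), 'torque': array([-0.06338885,  0.07186031, -0.04787614]), 'grasp_force': 0.0, 'gripper_width': 1.000997447905501} -0.0187
```

View pics/scene0.png

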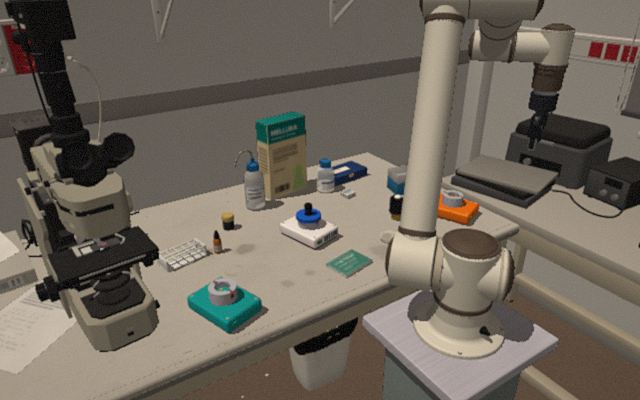

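View pics/top0.png

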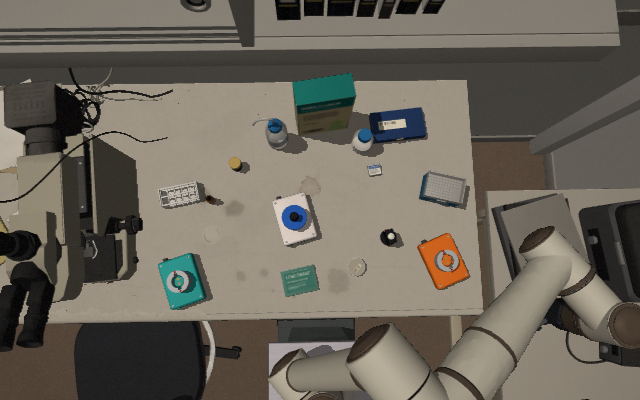

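Scene: white lamphouse with blue cover at top (295,218); look-alikes are turquoise (180,281) and orange (444,260), not meant. The lamp is black with a white lens at (390,237), near the petri dish (358,267) but separate from it.

```bash
python3 - <<'E'
from h import *
s=snap('top'); save(s,'crop.png',(240,150,440,290),4)
C=cloud(s); f=s['frame'].astype(int)
print('knob',ray(s,(294,215),.1),ray(s,(295,218),.074),'lamp',ray(s,(390,236),.08),'petri',ray(s,(358,267),.007))
# blue cover
m=(f[:,:,2]>f[:,:,0]+50)&(f[:,:,2]>f[:,:,1]+40); m[:,:260]=0;m[:,330:]=0;m[:180]=0
P=C[m]; P=P[(P[:,2]>.05)&(P[:,2]<.2)]; print('cover',P.min(0),P.max(0),len(P))
# lamphouse box top
m=(abs(C[:,:,2]-.04)<.008)&(f.min(2)>90); m[:,:260]=0;m[:,330:]=0;m[:180]=0;m[255:]=0
P=C[m][:,:2].astype(np.float32); print('box',cv2.minAreaRect(P),len(P))
m=(C[:,:,2]>.015)&(C[:,:,2]<.12); m[:,:370]=0;m[:,410:]=0;m[:215]=0;m[255:]=0
P=C[m]; print('lamp',P.min(0),P.max(0),np.median(P,0),len(P))
E
```

```text
knob [0.53600283 0.07048896 0.1       ] [0.52984593 0.06832429 0.074     ] lamp [ 0.4688953  -0.22000251  0.08      ] petri [ 0.37748966 -0.12759754  0.007     ]
cover [0.49558504 0.03454445 0.06436997] [0.57014737 0.1082193  0.08627855] 386
box ((0.5338295698165894, 0.07225864380598068), (0.14859139919281006, 0.108835369348526), 15.060931205749512) 1049
lamp [ 0.44408627 -0.24891935  0.02108039] [ 0.49499445 -0.19739942  0.08882995] [ 0.46682818 -0.21622941  0.07254729] 224
```

View pics/crop.png

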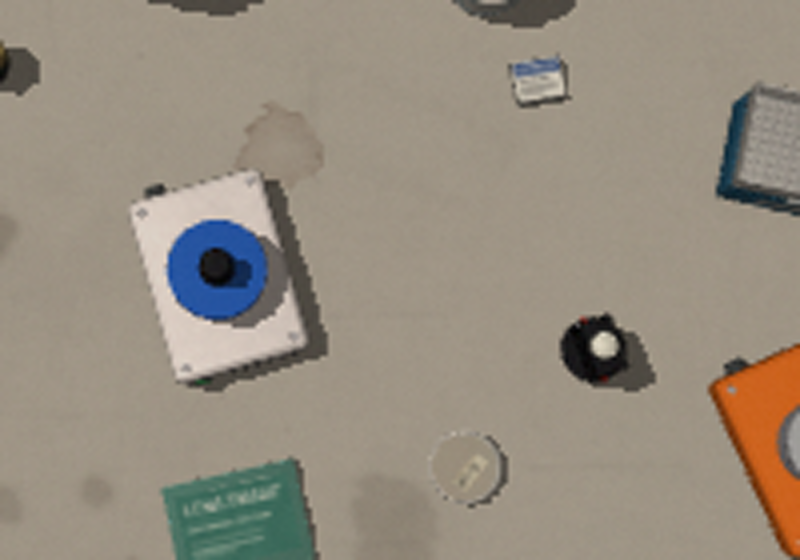

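Crop: white box with blue cover and black knob at crop (216,266), lamp at crop (595,348) with red marks at (585,322) and (601,378), giving a yaw of about 16°. Moving to above the knob.

Emit:
arm_command --targets '[[[-2.86, 2.6, 0.17, 0, 0, 0], [-2.86, 2.6, 0.17, 0, 0, 0], [-2.86, 2.6, 0.17, 0, 0, 0], [-2.86, 2.6, 0.17, 0, 0, 0], [-2.86, 2.6, 0.17, 0, 0, 0]]]'

```text
clock: 1.57
ee_pos: [0.3366, -0.3888, 0.2229]
tcp_rot: [-0.213, 0.977, -0.0, 0.0]
ft_force: [1.1, -0.5, 0.0]
gripper_width: 1.0
grasp_force: 0.0
```

Emit:
arm_command --targets '[[[-2.86, 2.6, 0.17, 0, 0, 0], [-2.86, 2.6, 0.17, 0, 0, 0], [-2.86, 2.6, 0.17, 0, 0, 0], [-2.86, 2.6, 0.17, 0, 0, 0], [-2.86, 2.6, 0.17, 0, 0, 0]]]'

```text
clock: 1.98
ee_pos: [0.4125, -0.2108, 0.2147]
tcp_rot: [-0.213, 0.977, -0.0, 0.0]
ft_force: [0.1, 0.6, -0.1]
gripper_width: 1.002
grasp_force: 0.0
```

Emit:
arm_command --targets '[[[-2.86, 2.6, 0.17, 0, 0, 0], [-2.86, 2.6, 0.17, 0, 0, 0], [-2.86, 2.6, 0.17, 0, 0, 0], [-2.86, 2.6, 0.17, 0, 0, 0], [-2.86, 2.6, 0.17, 0, 0, 0]]]'

```text
clock: 2.4
ee_pos: [0.4883, -0.0329, 0.2062]
tcp_rot: [-0.214, 0.977, -0.0, 0.0]
ft_force: [0.5, -1.4, -0.3]
gripper_width: 0.998
grasp_force: 0.0
```

Emit:
arm_command --targets '[[[-2.86, 2.6, 0.17, 0, 0, 0], [-2.86, 2.6, 0.17, 0, 0, 0], [-2.86, 2.6, 0.17, 0, 0, 0], [0, 0, 0, 0, 0, 0], [0, 0, 0, 0, 0, 0]]]'

```text
clock: 2.82
ee_pos: [0.5338, 0.0736, 0.2002]
tcp_rot: [-0.215, 0.977, -0.0, -0.0]
ft_force: [-0.3, -0.4, -0.2]
gripper_width: 0.997
grasp_force: 0.0
```

```bash
python3 - <<'E'
from h import *
s=snap('wrist'); save(s,'w1.png')
st=telemetry.get_state(); print(st['clock'],st['ee_pos'],st['joints'],st['tcp_rot'])
for t in ['cover_knob','dust_cover']:
    for d in mark_of(t,'wrist'): print(t,d['uv'],d['conf'],ray(s,d['uv'],.099 if t=='cover_knob' else .064))
C=cloud(s); f=s['frame'].astype(int)
m=(f[:,:,2]>f[:,:,0]+50)&(f[:,:,2]>f[:,:,1]+40); P=C[m]; P=P[(P[:,2]>.06)&(P[:,2]<.1)]
print('cover c',cv2.minEnclosingCircle(P[:,:2].astype(np.float32)),len(P))
m=(C[:,:,2]>.095)&(C[:,:,2]<.13)&(abs(C[:,:,0]-.533)<.04)&(abs(C[:,:,1]-.0715)<.04);P=C[m]; print('knob c',cv2.minEnclosingCircle(P[:,:2].astype(np.float32)),P[:,2].max(),len(P))
print(tool([.533,.0715,.083]))
E
```

```text
2.8667 [0.53324266 0.0723654  0.20036454] [ 4.36342933e-01  2.63553958e-01 -2.51900619e-01 -8.40338805e-05
 -1.05631316e+00 -1.57599504e+00] [-2.13886093e-01  9.76858486e-01 -7.06807153e-05 -4.81925443e-04]
cover_knob [315.3, 199.9] 0.93 [0.53598356 0.07197495 0.099     ]
cover_knob [387.1, 341.6] 0.41 [0.64010062 0.19735639 0.099     ]
dust_cover [315.3, 184.0] 0.7 [0.53242115 0.07008675 0.064     ]
cover c ((0.5330686569213867, 0.07111775875091553), 0.038153257220983505) 3798
knob c ((0.5332334041595459, 0.07123735547065735), 0.012626922689378262) 0.11174633055908881 767
[-0.03  0.04 11.77]
```

View pics/w1.png

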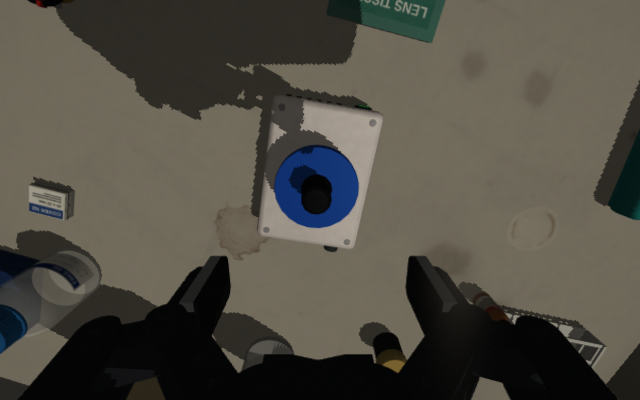

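The cover is centred at (0.533, 0.071) and the knob sits under the gripper at pixel (316,193). Descending and gripping.

Emit:
arm_command --targets '[[[0, 0.1, 3.0, 0, 0, 0], [0, 0, 3.0, 0, 0, 0], [0, 0, 3.0, 0, 0, 0], [0, 0, 1.7, 0, 0, 0], [0, 0, 1.0, 0, 0, 0]]]'

```text
clock: 3.38
ee_pos: [0.5312, 0.0708, 0.0817]
tcp_rot: [-0.212, 0.977, -0.0, -0.002]
ft_force: [-0.4, 0.3, 0.2]
gripper_width: 0.996
grasp_force: 0.0
```

Emit:
arm_command --targets '[[[0, 0, 0, 0, 0, 0], [0, 0, 0, 0, 0, 0], [0, 0, 0, 0, 0, 0], [0, 0, 0, 0, 0, 0], [0, 0, 0, 0, 0, 0]]]' --claw 0

```text
clock: 3.8
ee_pos: [0.5338, 0.0729, 0.0851]
tcp_rot: [-0.213, 0.977, 0.0, 0.001]
ft_force: [0.4, -1.6, 1.6]
gripper_width: 0.3
grasp_force: 1.9
```

Emit:
arm_command --targets '[[[0, 0, 0, 0, 0, 0], [0, 0, 0, 0, 0, 0], [0, 0, 0, 0, 0, 0], [0, 0, -1, 0, 0, 0], [0, 0, -1, 0, 0, 0]]]'

```text
clock: 4.22
ee_pos: [0.5325, 0.0726, 0.104]
tcp_rot: [-0.213, 0.977, -0.0, -0.001]
ft_force: [0.5, -0.4, -0.5]
gripper_width: 0.262
grasp_force: 58.9
```

Emit:
arm_command --targets '[[[0, 0.5, -2, 0, 0, 0], [0.1, 4.0, -0.5, 0, 0, 0], [0.1, 4.0, 0, 0, 0, 0], [0.1, 4.0, 0, 0, 0, 0], [0.1, 4.0, 0, 0, 0, 0]]]'

```text
clock: 4.63
ee_pos: [0.4598, 0.2224, 0.1299]
tcp_rot: [-0.213, 0.977, 0.0, 0.001]
ft_force: [1.0, 1.0, -0.9]
gripper_width: 0.26
grasp_force: 59.0
```

Emit:
arm_command --targets '[[[0.1, 3, 0, 0, 0, 0], [0.1, 1.5, 0, 0, 0, 0], [0, 0, 2, 0, 0, 0], [0, 0, 3, 0, 0, 0], [0, 0, 3, 0, 0, 0]]]'

```text
clock: 5.05
ee_pos: [0.4405, 0.2627, 0.0497]
tcp_rot: [-0.214, 0.977, 0.001, 0.002]
ft_force: [0.3, 0.6, -1.3]
gripper_width: 0.264
grasp_force: 59.0
```

```bash
python3 - <<'E'
from h import *
st=telemetry.get_state(); print(st['clock'],st['ee_pos'],st['grasp_force'],st['ft_force'])
s=snap('scene')
C=cloud(s); f=s['frame'].astype(int)
m=(f[:,:,2]>f[:,:,0]+50)&(f[:,:,2]>f[:,:,1]+40); P=C[m]; p=st['ee_pos']; P=P[np.hypot(P[:,0]-p[0],P[:,1]-p[1])<.06]
print('cover',len(P),P.min(0),P.max(0))
E
```

```text
5.05 [0.44052089 0.26271786 0.04967702] 59.00042755063623 [ 0.28226427  0.57956789 -1.27697544]
cover 233 [0.40095651 0.22980301 0.03263919] [0.47798592 0.30242906 0.06373989]
```

Emit:
arm_command --targets '[[[0, 0, 1.5, 0, 0, 0], [0, 0, 0.8, 0, 0, 0], [0, 0, 0.3, 0, 0, 0], [0, 0, 0.2, 0, 0, 0], [0, 0, 0, 0, 0, 0]]]'

```text
clock: 5.52
ee_pos: [0.4405, 0.2615, 0.0217]
tcp_rot: [-0.213, 0.977, 0.0, 0.001]
ft_force: [-0.2, -0.1, -0.6]
gripper_width: 0.262
grasp_force: 59.1
```

Emit:
arm_command --targets '[[[0, 0, 0.2, 0, 0, 0], [0, 0, 0.1, 0, 0, 0], [0, 0, 0, 0, 0, 0]]]'

```text
clock: 5.77
ee_pos: [0.4408, 0.2618, 0.0212]
tcp_rot: [-0.214, 0.977, 0.001, 0.001]
ft_force: [-5.6, -2.4, 18.3]
gripper_width: 0.263
grasp_force: 60.8
```

Touched down. Releasing, then rising while turning toward the needed wrist branch.

Emit:
arm_command --targets '[[[0, 0, -0.2, 0, 0, 0], [0, 0, 0, 0, 0, 0], [0, 0, 0, 0, 0, 0], [0, 0, 0, 0, 0, 0], [0, 0, 0, 0, 0, 0]]]' --claw 8.5

```text
clock: 6.18
ee_pos: [0.4401, 0.2611, 0.0196]
tcp_rot: [-0.213, 0.977, -0.0, -0.0]
ft_force: [-0.2, -0.3, -0.3]
gripper_width: 0.953
grasp_force: 0.0
```

Emit:
arm_command --targets '[[[0, 0, -1, 0, 0, 0], [0, 0, -3, 0, 0, 0], [0, 0, -4, 0, 0, -7], [0, 0, -4, 0, 0, -7], [0, 0, -4, 0, 0, -7]]]'

```text
clock: 6.6
ee_pos: [0.4397, 0.2607, 0.182]
tcp_rot: [-0.391, 0.921, -0.0, -0.0]
ft_force: [1.3, 0.3, -0.6]
gripper_width: 0.997
grasp_force: 0.0
```

```bash
python3 - <<'E'
from h import *
s=snap('wrist'); st=telemetry.get_state(); print(st['clock'],st['ee_pos'],st['joints'])
C=cloud(s); f=s['frame'].astype(int)
m=(f[:,:,2]>f[:,:,0]+50)&(f[:,:,2]>f[:,:,1]+40); P=C[m]; p=st['ee_pos']; P=P[np.hypot(P[:,0]-p[0],P[:,1]-p[1])<.06]
print('cover',len(P),P.min(0),P.max(0),np.linalg.lstsq(np.c_[P[:,:2],np.ones(len(P))],P[:,2],rcond=None)[0])
E
```

```text
6.65 [0.44406222 0.26388202 0.19107887] [ 0.85313348  0.22745547 -0.32921751  0.00479032 -0.9976136  -1.61738334]
cover 2986 [ 0.40233873  0.22349476 -0.00177557] [0.48192038 0.30360307 0.01438276] [-0.00885197 -0.0139549   0.01922223]
```

Cover flat on the bench. Turning in place.

Emit:
arm_command --targets '[[[0, 0, 0, 0, 0, -7.1], [0, 0, 0, 0, 0, -7.1], [0, 0, 0, 0, 0, -7.1], [0, 0, 0, 0, 0, -7.1], [0, 0, 0, 0, 0, -7.1]]]'

```text
clock: 7.07
ee_pos: [0.4399, 0.261, 0.1801]
tcp_rot: [-0.652, 0.758, 0.0, 0.0]
ft_force: [-0.2, -0.1, -0.3]
gripper_width: 0.996
grasp_force: 0.0
```

Emit:
arm_command --targets '[[[0, 0, 0, 0, 0, -7.1], [0, 0, 0, 0, 0, -7.1], [0, 0, 0, 0, 0, -7.1], [0, 0, 0, 0, 0, -7.1], [0, 0, 0, 0, 0, -7.1]]]'

```text
clock: 7.48
ee_pos: [0.4399, 0.261, 0.1799]
tcp_rot: [0.852, -0.523, 0.0, -0.0]
ft_force: [-0.8, -0.1, 0.1]
gripper_width: 0.995
grasp_force: 0.0
```

Emit:
arm_command --targets '[[[0, 0, 0, 0, 0, -7.1], [0, 0, 0, 0, 0, -7.1], [0, 0, 0, 0, 0, -7.1], [0, 0, 0, 0, 0, -7.1], [0, 0, 0, 0, 0, -7.1]]]'

```text
clock: 7.9
ee_pos: [0.44, 0.261, 0.18]
tcp_rot: [0.971, -0.238, 0.0, -0.0]
ft_force: [-0.1, -0.5, -0.6]
gripper_width: 0.99
grasp_force: 0.0
```

Emit:
arm_command --targets '[[[0, 0, 0, 0, 0, -7.1], [0, 0, 0, 0, 0, -7.1], [0, 0, 0, 0, 0, -7.1], [0, 0, 0, 0, 0, -7.1], [0, 0, 0, 0, 0, -7.1]]]'

```text
clock: 8.32
ee_pos: [0.4399, 0.261, 0.1799]
tcp_rot: [0.998, 0.069, 0.0, -0.0]
ft_force: [0.2, -0.3, -0.1]
gripper_width: 0.996
grasp_force: 0.0
```

```bash
python3 - <<'E'
from h import *
st=telemetry.get_state(); print(st['clock'],st['ee_pos'],st['joints'],R.from_quat(st['tcp_rot']).as_matrix().round(3).tolist())
print(tool([.468,-.216,.2]),tool([.52,.06,.22]))
E
```

```text
8.3167 [0.43994568 0.261      0.17994393] [ 8.53157826e-01  2.38692566e-01 -3.43249339e-01  9.14481650e-06
 -9.88831513e-01  8.56124952e-01] [[0.99, 0.138, 0.0], [0.138, -0.99, 0.0], [0.0, -0.0, -1.0]]
[-3.81 47.63 -2.01] [ 5.15 21.01 -4.01]
```

Emit:
arm_command --targets '[[[1.0, 3.9, -0.8, 0, 0, 0], [1.0, 3.9, -0.8, 0, 0, 0], [1.0, 3.9, -0.8, 0, 0, 0], [1.0, 3.9, -0.8, 0, 0, 0], [1.0, 3.9, -0.8, 0, 0, 0]]]'

```text
clock: 8.73
ee_pos: [0.5157, 0.0728, 0.2206]
tcp_rot: [0.998, 0.067, 0.0, -0.0]
ft_force: [0.9, 0.7, -0.9]
gripper_width: 0.996
grasp_force: 0.0
```

Emit:
arm_command --targets '[[[0, 1.5, 0, 0, 0, 0], [0, 0, 0, 0, 0, 0], [0, 0, 0, 0, 0, 0]]]'

```text
clock: 8.98
ee_pos: [0.5173, 0.0587, 0.2198]
tcp_rot: [0.998, 0.065, -0.0, -0.0]
ft_force: [-0.5, 0.1, -0.6]
gripper_width: 1.0
grasp_force: 0.0
```

```bash
python3 - <<'E'
from h import *
s=snap('wrist'); save(s,'w2.png',(160,50,480,290),2.5)
st=telemetry.get_state(); print(st['clock'],st['ee_pos'],st['joints'])
for d in mark_of('socket_mouth','wrist')[:2]: print(d['uv'],d['conf'],ray(s,d['uv'],.072))
C=cloud(s); f=s['frame'].astype(int); rr=np.hypot(C[:,:,0]-.533,C[:,:,1]-.0715)
m=(abs(C[:,:,2]-.072)<.004)&(rr<.045); P=C[m][:,:2].astype(np.float32); print('ring',cv2.minEnclosingCircle(P),P.min(0),P.max(0),np.median(C[m][:,2]),len(P))
m=(abs(C[:,:,2]-.04)<.004)&(rr<.12); P=C[m][:,:2].astype(np.float32); print('box',cv2.minAreaRect(P),len(P))
red=(f[:,:,0]>f[:,:,1]+50)&(f[:,:,0]>f[:,:,2]+50)&(rr<.045)
n,l,q,c=cv2.connectedComponentsWithStats(red.astype(np.uint8))
for i in range(1,n):
    if q[i,4]>4: print('red',c[i],q[i,4],C[l==i].mean(0),ray(s,c[i],.072))
print(tool([.468,-.216,.2]))
E
```

```text
9.0333 [0.51719538 0.05956796 0.21966799] [ 4.26493568e-01  2.16777665e-01 -2.63464306e-01 -2.95598592e-04
 -1.09074994e+00  1.27650704e+00]
[308.9, 164.7] 0.6 [0.53369879 0.06911375 0.072     ]
[565.9, 252.2] 0.17 [ 0.47564052 -0.2106909   0.072     ]
ring ((0.5335659384727478, 0.0720963180065155), 0.03327817842364311) [0.50072324 0.03903585] [0.56668395 0.10482815] 0.07191342608050943 2373
box ((0.5341073274612427, 0.07218845188617706), (0.14762264490127563, 0.10784953832626343), 15.077547073364258) 10441
red [301.14705882 133.44117647] 34 [0.56211218 0.07980078 0.07222606] [0.56208857 0.07980922 0.072     ]
red [310.375 193.625] 24 [0.50527382 0.06418207 0.07282653] [0.50501583 0.06416948 0.072     ]
[-8.54 26.71  1.96]
```

View pics/w2.png

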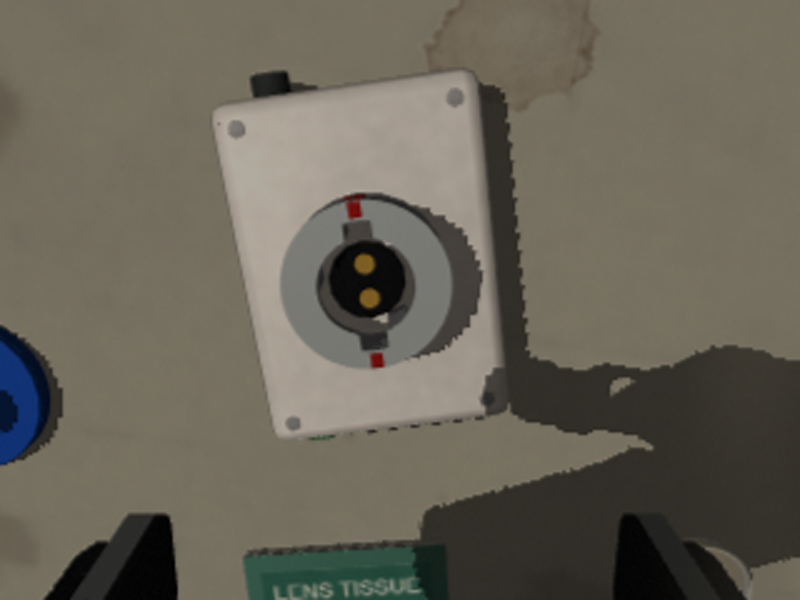

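View: the socket is uncovered at crop (365,280), red marks at (355,208) and (376,360); centre (0.5336, 0.0721), yaw 15.2°. On to the lamp.

Emit:
arm_command --targets '[[[-1.22, 3.8, 0.3, 0, 0, 0], [-1.22, 3.8, 0.3, 0, 0, 0], [-1.22, 3.8, 0.3, 0, 0, 0], [-1.22, 3.8, 0.3, 0, 0, 0], [-1.22, 3.8, 0.3, 0, 0, 0]]]'

```text
clock: 9.5
ee_pos: [0.4818, -0.1368, 0.2047]
tcp_rot: [0.998, 0.068, 0.0, -0.0]
ft_force: [1.5, 0.1, 0.5]
gripper_width: 0.993
grasp_force: 0.0
```

Emit:
arm_command --targets '[[[-1.22, 3.8, 0.2, 0, 0, 0], [-1.22, 3.8, 0.2, 0, 0, -4], [0, 0, 0, 0, 0, -4], [0, 0, 0, 0, 0, 0], [0, 0, 0, 0, 0, 0]]]'

```text
clock: 9.92
ee_pos: [0.4683, -0.2146, 0.2006]
tcp_rot: [0.991, 0.135, -0.0, -0.0]
ft_force: [-0.0, -0.5, -0.8]
gripper_width: 0.998
grasp_force: 0.0
```

```bash
cat > lamp.py <<'E'
from h import *
s=snap('wrist'); save(s,'w3.png',(160,50,480,290),2.5)
st=telemetry.get_state(); print(st['clock'],st['ee_pos'],st['joints']); M=R.from_quat(st['tcp_rot']).as_matrix(); print('tool x ang',np.degrees(np.arctan2(M[1,0],M[0,0])))
for t,h in [('lamp_grip',.058),('lamp',0)]:
    for d in mark_of(t,'wrist')[:1]: print(t,d['uv'],d['conf'],ray(s,d['uv'],h))
C=cloud(s); f=s['frame'].astype(int); c=[.468,-.218]
m=(C[:,:,2]>.02)&(np.hypot(C[:,:,0]-c[0],C[:,:,1]-c[1])<.045); P=C[m]
for a,b in [(.022,.034),(.062,.08),(.08,.092)]:
    Q=P[(P[:,2]>a)&(P[:,2]<b)]; 
    if len(Q)>5: print(a,len(Q),Q.mean(0),cv2.minAreaRect(Q[:,:2].astype(np.float32)),cv2.minEnclosingCircle(Q[:,:2].astype(np.float32)))
red=(f[:,:,0]>f[:,:,1]+45)&(f[:,:,0]>f[:,:,2]+45)&(np.hypot(C[:,:,0]-c[0],C[:,:,1]-c[1])<.05)
n,l,q,cc=cv2.connectedComponentsWithStats(red.astype(np.uint8))
for i in range(1,n):
    if q[i,4]>3: print('red',cc[i],q[i,4],ray(s,cc[i],.031))
E
python3 lamp.py
```

```text
9.9667 [ 0.46852419 -0.21415597  0.20071128] [-1.13375702e-01  2.24291495e-01 -3.04862334e-01 -9.52190547e-05
 -1.04165240e+00  1.95724395e+00]
tool x ang 15.643114543861458
lamp_grip [326.9, 187.7] 0.92 [ 0.4669501  -0.22437924  0.058     ]
lamp [323.0, 173.6] 0.77 [ 0.46594594 -0.22167979  0.        ]
0.022 676 [ 0.47390436 -0.22007366  0.0308226 ] ((0.47299930453300476, -0.2220141589641571), (0.04597121849656105, 0.050995804369449615), 19.8668270111084) ((0.4700767397880554, -0.22303813695907593), 0.026179391890764236)
0.062 1020 [ 0.47291649 -0.22221565  0.07608721] ((0.46991539001464844, -0.2230088710784912), (0.04428444430232048, 0.025938168168067932), 16.864639282226562) ((0.46979597210884094, -0.22278550267219543), 0.024315083399415016)
0.08 373 [ 0.47047043 -0.22279146  0.08267534] ((0.46985095739364624, -0.2230101376771927), (0.019442997872829437, 0.019240446388721466), 6.0748491287231445) ((0.469952255487442, -0.2229911834001541), 0.010243184864521027)
red [325.81818182 154.90909091] 22 [ 0.49273176 -0.2165771   0.031     ]
red [405.  281.5] 4 [ 0.37397569 -0.34718086  0.031     ]
```

View pics/w3.png

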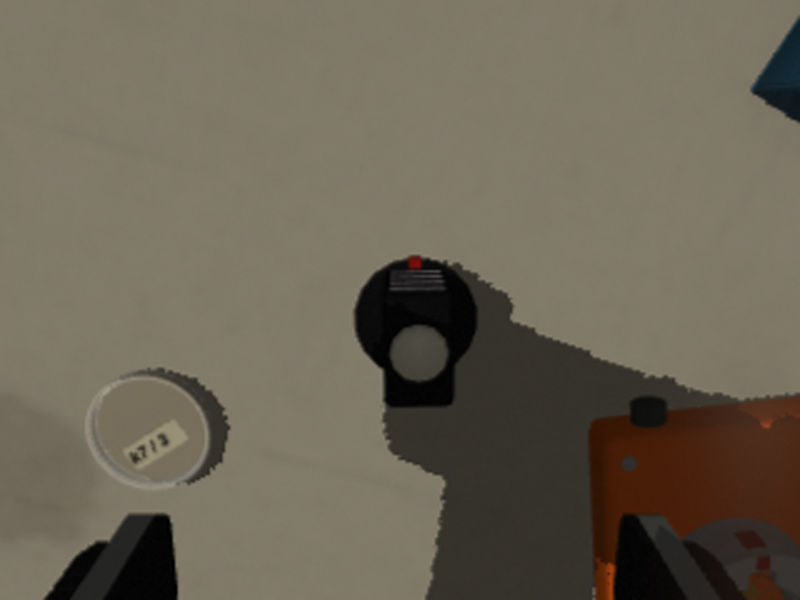

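Lamp at (0.470, -0.223), yaw about 16°, matching the tool. In the crop it is at (418,335), with the petri dish (150,430) and orange box well clear.

Emit:
arm_command --targets '[[[-0.1, 0.9, 3.5, 0, 0, -0.6], [0, 0, 4, 0, 0, 0], [0, 0, 4, 0, 0, 0], [0, 0, 3, 0, 0, 0], [0, 0, 1.5, 0, 0, 0]]]'

```text
clock: 10.48
ee_pos: [0.4675, -0.2225, 0.037]
tcp_rot: [0.99, 0.142, -0.003, -0.001]
ft_force: [0.3, -0.7, -0.6]
gripper_width: 0.993
grasp_force: 0.0
```

Emit:
arm_command --targets '[[[0, 0, 0, 0, 0, 0], [0, 0, 0, 0, 0, 0], [0, 0, 0, 0, 0, 0], [0, 0, 0, 0, 0, 0], [0, 0, 0, 0, 0, 0]]]' --claw 0

```text
clock: 10.9
ee_pos: [0.4708, -0.2242, 0.0424]
tcp_rot: [0.99, 0.141, 0.002, 0.001]
ft_force: [-1.7, 2.3, 4.1]
gripper_width: 0.297
grasp_force: 52.5
```

Emit:
arm_command --targets '[[[0, 0, 0, 0, 0, 0], [0, 0, 0, 0, 0, 0], [0, 0, 0, 0, 0, 0], [0, 0, 0, 0, 0, 0]]]'

```text
clock: 11.23
ee_pos: [0.4708, -0.2243, 0.0424]
tcp_rot: [0.99, 0.141, 0.002, 0.001]
ft_force: [-0.4, 2.6, 6.2]
gripper_width: 0.296
grasp_force: 59.5
```

```bash
python3 - <<'E'
from h import *
st=telemetry.get_state(); print(st['ee_pos'],st['gripper_width'],st['grasp_force'],R.from_quat(st['tcp_rot']).as_matrix().round(4).tolist())
E
```

```text
[ 0.47076649 -0.22433592  0.04239847] 0.2962126292120709 59.495009779930115 [[0.9601, 0.2798, 0.0032], [0.2798, -0.9601, -0.0005], [0.003, 0.0014, -1.0]]
```

Emit:
arm_command --targets '[[[0, 0, -1, 0, 0, 0], [0, 0, -2.5, 0, 0, 0], [0, 0, -3.5, 0, 0, 0], [0, 0, -3, 0, 0, 0], [0, 0, 0, 0, 0, 0]]]'

```text
clock: 11.65
ee_pos: [0.4732, -0.2255, 0.1475]
tcp_rot: [0.99, 0.142, 0.006, 0.003]
ft_force: [1.5, 0.1, -0.7]
gripper_width: 0.294
grasp_force: 59.6
```

Emit:
arm_command --targets '[[[1.79, -3.34, 0, 0, 0, 0], [1.79, -3.34, 0, 0, 0, 0], [1.79, -3.34, 0, 0, 0, 0], [1.79, -3.34, 0, 0, 0, 0], [1.79, -3.34, 0, 0, 0, 0]]]'

```text
clock: 12.07
ee_pos: [0.5081, -0.0375, 0.1407]
tcp_rot: [0.99, 0.141, -0.0, -0.0]
ft_force: [0.4, 0.2, -2.7]
gripper_width: 0.295
grasp_force: 59.6
```

Emit:
arm_command --targets '[[[1.79, -3.34, 0, 0, 0, 0.5], [1.79, -3.34, 0, 0, 0, 0.5], [1.79, -3.34, 0, 0, 0, 0], [0, 0, 0, 0, 0, 0], [0, 0, 0, 0, 0, 0]]]'

```text
clock: 12.48
ee_pos: [0.533, 0.0738, 0.1403]
tcp_rot: [0.991, 0.134, -0.001, -0.0]
ft_force: [0.1, -0.8, -2.9]
gripper_width: 0.294
grasp_force: 60.2
```

```bash
cat > chk.py <<'E'
from h import *
import sys
st=telemetry.get_state(); print(st['clock'],st['ee_pos'],st['joints'],st['ft_force'],st['gripper_width'],st['grasp_force'],R.from_quat(st['tcp_rot']).as_matrix().round(4).tolist())
s=snap('wrist'); save(s,sys.argv[1])
for d in mark_of('lamp_grip','wrist')[:1]: print(d)
C=cloud(s);p=st['ee_pos']
P=C[(np.hypot(C[:,:,0]-p[0],C[:,:,1]-p[1])<.014)&(abs(C[:,:,2]-p[2]-.04)<.006)]; print('lens',len(P),cv2.minEnclosingCircle(P[:,:2].astype(np.float32)) if len(P) else 0,P[:,2].max()-p[2] if len(P) else 0)
Q=C[(C[:,:,2]-p[2]<.001)&(C[:,:,2]-p[2]>-.02)&(np.hypot(C[:,:,0]-p[0],C[:,:,1]-p[1])<.04)]; print('flange',len(Q)); 
if len(Q)>9: print(cv2.minEnclosingCircle(Q[:,:2].astype(np.float32)),np.median(Q,0))
print(tool([.5336,.0721,.118]))
E
python3 chk.py w4.png
```

```text
12.4833 [0.53303138 0.07378281 0.1402738 ] [ 4.38813975e-01  3.25159362e-01 -3.32578777e-01 -5.31616087e-04
 -9.14186741e-01  1.40088717e+00] [ 0.13768071 -0.7883031  -2.86879837] 0.2944895086101818 60.18451452255249 [[0.9641, 0.2654, -0.0012], [0.2654, -0.9641, -0.0001], [-0.0012, -0.0002, -1.0]]
{'uv': [317.8, 274.7], 'conf': 0.59}
lens 2812 ((0.5330619215965271, 0.07380183786153793), 0.014045200310647488) 0.045684392280977065
flange 1742
((0.5332119464874268, 0.07395616173744202), 0.025850282981991768) [0.55054142 0.08035715 0.12893929]
[ 0.13 -0.02  2.22]
```

View pics/w4.png

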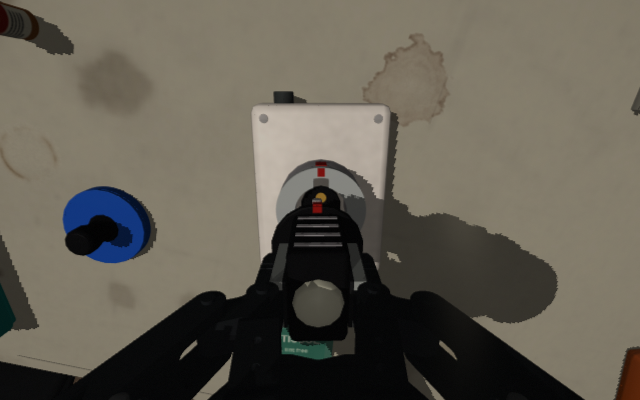

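View: the lamp is held over the tower, its red mark (318,208) in line with the collar's mark (321,170). Lamp axis is the TCP within 0.5 mm. Lowering.

Emit:
arm_command --targets '[[[0.1, 0, 1.2, 0, 0, 0], [0, 0, 1.0, 0, 0, 0], [0, 0, 0.4, 0, 0, 0], [0, 0, 0.4, 0, 0, 0], [0, 0, 0.3, 0, 0, 0]]]'

```text
clock: 13.0
ee_pos: [0.5341, 0.0716, 0.1072]
tcp_rot: [0.991, 0.132, -0.0, 0.0]
ft_force: [0.2, 0.3, -1.9]
gripper_width: 0.294
grasp_force: 60.2
```

Emit:
arm_command --targets '[[[0, 0, 0.2, 0, 0, 0], [0, 0, 0.2, 0, 0, 0], [0, 0, 0, 0, 0, 0]]]'

```text
clock: 13.25
ee_pos: [0.5343, 0.0722, 0.1035]
tcp_rot: [0.991, 0.132, -0.0, 0.0]
ft_force: [-0.3, -0.2, -2.3]
gripper_width: 0.296
grasp_force: 60.2
```

```bash
python3 - <<'E'
from h import *
st=telemetry.get_state(); print(st['ee_pos'],st['ft_force'],st['torque']); print(tool([.5336,.0721,.0883]))
E
```

```text
[0.53426454 0.07223446 0.1035098 ] [-0.2539587  -0.15023488 -2.31715263] [-0.04264205  0.01592489 -0.04298949]
[-0.07 -0.    1.52]
```

Inside the bore with no contact force. Pressing on.

Emit:
arm_command --targets '[[[-0.07, 0, 0.3, 0, 0, 0], [0, 0, 0.3, 0, 0, 0], [0, 0, 0.3, 0, 0, 0], [0, 0, 0.3, 0, 0, 0], [0, 0, 0, 0, 0, 0]]]'

```text
clock: 13.67
ee_pos: [0.5346, 0.0724, 0.0924]
tcp_rot: [0.991, 0.133, 0.001, 0.0]
ft_force: [-1.4, 0.1, 7.7]
gripper_width: 0.298
grasp_force: 61.3
```

Emit:
arm_command --targets '[[[0, 0, 0.3, 0, 0, 0], [0, 0, 0.1, 0, 0, 0], [0, 0, 0, 0, 0, 0]]]'

```text
clock: 13.92
ee_pos: [0.5346, 0.0724, 0.089]
tcp_rot: [0.991, 0.133, 0.001, 0.0]
ft_force: [-1.8, 0.8, 8.2]
gripper_width: 0.296
grasp_force: 61.4
```

Emit:
arm_command --targets '[[[0, 0, 0.1, 0, 0, 0], [0, 0, 0.1, 0, 0, 0], [0, 0, 0, 0, 0, 0]]]'

```text
clock: 14.17
ee_pos: [0.5346, 0.0725, 0.0884]
tcp_rot: [0.991, 0.133, 0.001, 0.0]
ft_force: [-4.8, 0.1, 14.9]
gripper_width: 0.297
grasp_force: 62.2
```

Flush. Turning clockwise.

Emit:
arm_command --targets '[[[0, 0, 0, 0, 0, 5], [0, 0, 0, 0, 0, 6], [0, 0, 0, 0, 0, 6], [0, 0, 0, 0, 0, 6], [0, 0, 0, 0, 0, 6]]]'

```text
clock: 14.58
ee_pos: [0.5362, 0.0724, 0.0885]
tcp_rot: [0.993, -0.121, 0.003, -0.0]
ft_force: [0.6, -2.3, 10.6]
gripper_width: 0.295
grasp_force: 61.9
```

```bash
cat > t.py <<'E'
from h import *
st=telemetry.get_state(); M=R.from_quat(st['tcp_rot']).as_matrix(); print(st['ee_pos'],st['joints'][5],st['ft_force'],st['torque'],'turned',15.2-np.degrees(np.arctan2(M[1,0],M[0,0])),st['grasp_force'])
E
python3 t.py
```

```text
[0.53620647 0.07235672 0.08848734] 0.8900006737708877 [ 0.55198435 -2.25751436 10.63885432] [-0.86062922 -0.04174541  0.05529009] turned 29.12207770580499 61.948485374450684
```

Emit:
arm_command --targets '[[[0, 0, 0, 0, 0, 6], [0, 0, 0.05, 0, 0, 6], [0, 0, 0, 0, 0, 6], [0, 0, 0, 0, 0, 6], [0, 0, 0, 0, 0, 6]]]'

```text
clock: 15.0
ee_pos: [0.5363, 0.072, 0.0885]
tcp_rot: [0.928, -0.374, 0.003, -0.001]
ft_force: [-0.7, -2.3, 15.9]
gripper_width: 0.297
grasp_force: 62.3
```

```bash
python3 t.py
```

```text
[0.53627683 0.07196978 0.08846868] 0.3665514728942158 [-0.72856785 -2.33838791 15.94828987] [-1.06962924  0.43342005  0.20844353] turned 59.10006534645217 62.326072454452515
```

Emit:
arm_command --targets '[[[0, 0, 0, 0, 0, 5], [0, 0, 0, 0, 0, 5], [0, 0, 0, 0, 0, 5], [0, 0, 0, 0, 0, 4], [0, 0, 0, 0, 0, 2]]]'

```text
clock: 15.42
ee_pos: [0.5348, 0.0712, 0.0884]
tcp_rot: [0.845, -0.535, 0.002, 0.0]
ft_force: [-3.3, -4.3, 17.6]
gripper_width: 0.298
grasp_force: 62.9
```

```bash
python3 t.py
```

```text
[0.53477403 0.07121265 0.08838207] 0.0029247801296889775 [-3.32129809 -4.28525735 17.62727852] [-1.30215009  1.54258635  0.40836055] turned 79.94244002423994 62.897114753723145
```

Emit:
arm_command --targets '[[[0, 0, 0.05, 0, 0, 2], [0, 0, 0, 0, 0, 1], [0, 0, 0, 0, 0, 0], [0, 0, 0, 0, 0, 0], [0, 0, 0, 0, 0, 0]]]'

```text
clock: 15.83
ee_pos: [0.5343, 0.0711, 0.0884]
tcp_rot: [0.832, -0.555, 0.001, 0.001]
ft_force: [-5.5, -3.9, 21.3]
gripper_width: 0.293
grasp_force: 63.4
```

```bash
python3 t.py; python3 chk.py w5.png; python3 t.py
```

```text
[0.53428064 0.07105348 0.08835221] -0.045153672781562695 [-5.45997965 -3.90530036 21.30911006] [-1.26712071  1.9644589   0.76608295] turned 82.65747975737875 63.4051787853241
15.8333 [0.53428064 0.07105348 0.08835221] [ 0.43519512  0.39030337 -0.39259631  0.00482039 -0.7880292  -0.04515367] [-5.45997965 -3.90530036 21.30911006] 0.293312530950451 63.4051787853241 [[0.3834, -0.9236, 0.0013], [-0.9236, -0.3834, -0.0032], [0.0034, -0.0, -1.0]]
{'uv': [317.5, 275.6], 'conf': 0.88}
lens 2852 ((0.534254252910614, 0.07102016359567642), 0.014059366658329964) 0.04356135341350549
flange 4057
((0.534062922000885, 0.07159057259559631), 0.03342621400952339) [0.54391787 0.05239778 0.07262621]
[-0.11  0.02 -2.97]
[0.53425495 0.07106327 0.08832338] -0.04513232597717861 [-4.55819546 -4.62897378 19.94843011] [-1.24442552  2.01490744  0.75493123] turned 82.65572489109837 63.405539989471436
```

View pics/w5.png

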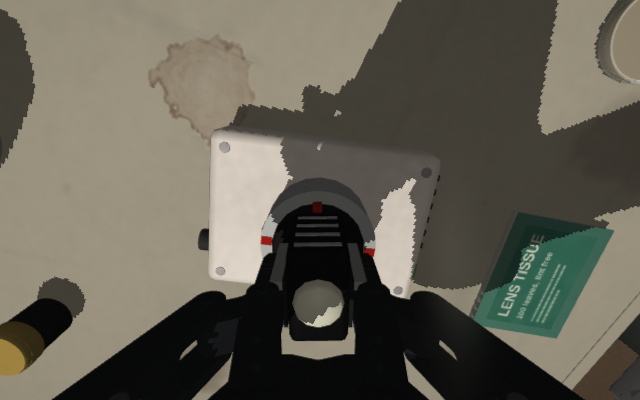

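View: the lamp's red mark (317,208) has turned with the tool and is now square to the collar's marks (266,241) and (370,252). The flange is flush, and the torque has risen at the stop. Handing in.

```bash
python3 -c "
from bench import env
print(env.job_done())"
```

```text
the job is handed in; nothing more can be done
None
```

I handed the job in at about 16 s of the 61 s limit, but no verdict came back. The dust cover is set down flat on the bench at about (0.44, 0.26). The lamp is still gripped and pressed flush in the socket, turned about 80° clockwise to the stop.

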